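Put the washed brush washers back together

TASK

Put the two washed brush-cleaning cans back together for the next painting class: stand the large strainer in the large can and the small strainer in the small can, flat on the bottom with the grip upwards, then close each can with its own lid, seated evenly on the rim. Set the parts down, do not drop or throw them, keep the cans upright, and leave the oil bottle, the paint tube and the palette knife where they are.

Things in the scene. Friction and masses are not known exactly. Their poses are not given: they have to be found in the camera images.
- can_large: the larger brush-washer can: plain round stainless steel can, upright, open at the top, empty. Outside diameter 112 mm, height 90, wall 3, inside diameter 106, inner floor 4 above its underside; a thin wire bail hangs at its side. Loose, about 420 g. Origin: centre of its underside, z up its axis.
- can_small: the smaller brush-washer can: plain round stainless steel can, upright, open at the top, empty. Outside diameter 84 mm, height 72, wall 3, inside diameter 78, inner floor 4 above its underside; a thin wire bail hangs at its side. Loose, about 280 g. Origin: centre of its underside, z up its axis.
- strainer_large: strainer of the large can: perforated stainless steel plate, diameter 92 mm, top 20 above its three feet, with a thin upright stem in the middle ending in a round steel grip, diameter 14, at heights 74 to 98. Stood in its can, the grip ends 12 above the rim (open the fingers only part way there: they dip into the can). Loose, upright, about 130 g. Origin: centre under the feet, z up the stem.
- strainer_small: strainer of the small can: perforated stainless steel plate, diameter 66 mm, top 20 above its three feet, with a thin upright stem in the middle ending in a round steel grip, diameter 14, at heights 56 to 80. Stood in its can, the grip ends 12 above the rim (open the fingers only part way there: they dip into the can). Loose, upright, about 80 g. Origin: centre under the feet, z up the stem.
- lid_large: lid of the large can: domed, stainless steel, diameter 122 mm, dome top at height 31, round black knob of diameter 22 at heights 40 to 59. A tapered collar below, 10 deep, 90 to 96 across, drops inside the can mouth; the brim rests on the rim. Hollow: room for the strainer grip. Lies right way up, loose, about 170 g. Origin: centre of the collar's lower edge, z up.
- lid_small: lid of the small can: domed, stainless steel, diameter 94 mm, dome top at height 31, round black knob of diameter 22 at heights 40 to 59. A tapered collar below, 10 deep, 62 to 68 across, drops inside the can mouth; the brim rests on the rim. Hollow: room for the strainer grip. Lies right way up, loose, about 110 g. Origin: centre of the collar's lower edge, z up.
- bottle: bystander: amber glass bottle of painting oil with a black cap, diameter 48, height 115, standing upright among the parts. Origin: centre of its underside. Sizes in mm.
- tube: bystander: pale metal tube of oil paint with a black cap, lying flat at the far side of the table, about 110 long, 40 wide, 25 high. Origin: on its underside near the middle; x towards the cap. Sizes in mm.
- knife: bystander: palette knife with a dark wooden handle and steel blade, lying flat at the far side of the table, about 225 long, 19 wide and high. Origin: on its underside near the middle; x towards the blade's tip. Sizes in mm.
There are look-alikes about, which are no part of the job. What is shaped like the lid_small but red or yellow is not meant.

How it is judged (in metres and radians):
At the end, for the whole second after the job is handed in: Both cans upright; in each its own strainer on the inner floor (within 4 mm in height, 12 mm of the axis, tilt under 0.1 rad); on each its own lid with the brim on the rim (within 4 mm in height, 9 mm of the axis, tilt under 0.06 rad); all at rest (angle between each of can_large, lid_large, can_small, lid_small's own z axis and vertical below 0.06 rad and height (world z) of each of can_large, can_small below 0.005 m and horizontal distance between strainer_large and can_large below 0.012 m and z of strainer_large in the frame of can_large between 0.001 and 0.008 m and angle between each of strainer_large, strainer_small's own z axis and vertical below 0.1 rad and horizontal distance between lid_large and can_large below 0.009 m and z of lid_large in the frame of can_large between 0.076 and 0.084 m and linear speed of each of can_large, strainer_large, lid_large, can_small, strainer_small, lid_small below 0.02 m/s and horizontal distance between strainer_small and can_small below 0.012 m and z of strainer_small in the frame of can_small between 0.001 and 0.008 m and horizontal distance between lid_small and can_small below 0.009 m and z of lid_small in the frame of can_small between 0.058 and 0.066 m); the robot touches nothing.
It fails at once if a strainer or a lid is dropped or thrown: out of the fingers it moves faster than 0.8 m/s (a fall of about 3 cm) ((linear speed of strainer_large above 0.8 m/s and contact force between strainer_large and the fingers below 0.05 N) or (linear speed of lid_large above 0.8 m/s and contact force between lid_large and the fingers below 0.05 N) or (linear speed of strainer_small above 0.8 m/s and contact force between strainer_small and the fingers below 0.05 N) or (linear speed of lid_small above 0.8 m/s and contact force between lid_small and the fingers below 0.05 N)).
It fails at once if a can is tipped by more than 0.5 rad (angle between any of can_large, can_small's own z axis and vertical above 0.5 rad).
It fails at once if the bottle, the paint tube or the palette knife is moved by more than 30 mm (distance of any of bottle, tube, knife from where it was at the start of the episode above 0.03 m).
It also fails if it takes over 115 s, if anything falls off the work surface, if the arm or the gripper's body presses on something with over 40 N, if the wrist force passes 120 N, or if a joint passes its speed limit or range.

ROBOT

A 6-joint arm with a two-finger parallel gripper is mounted at the origin on the work surface. World frame = base frame: x ahead of the robot, y to its left, z up, the work surface at z = 0. Lengths are in mm, angles in rad, forces in N, time in s.
With the tool pointing down it reaches from about 375 to 975 mm from the base axis. Payload 3.8 kg.
Tool frame: the origin (TCP) lies on the centre line of the jaws, within the pads' length; the fingertips stand ahead of it and the grasp point (between the pads) lies 3 mm ahead of it (robot.nose_length is the z of the fingertips in the tool frame, in mm); z points along the fingers, y is the line along which they close (so a half turn about z gives the same grasp; the last joint's range is limited). The gripper opens to 85 mm and grips with 20 to 120 N. Pads are 22 mm wide; open, the fingers measure 114 mm over their backs; the gripper's body (76 mm by 85 mm) begins 54 mm behind the grasp point. The pads swing forward as they close: fully open they stand 13 mm farther back than shut.
Start: joints at [-1.268, 0.264, 1.604, -0, 1.274, -0.037], TCP at [224.971, -636.401, 253.28] pointing down, gripper open.
Joint ranges: [-2.63, 2.63], [-0.94, 2.18], [0.31, 2.57], [-1.31, 4.45], [0, 2.66], [-2.55, 2.55]. Speed limits (rad/s): [2.57, 2.57, 3.14, 3.14, 3.14, 3.14].

INTERFACE

Orientations are given as a unit quaternion [x, y, z, w].
In Python, from workcell import robot gives the robot as it stands. The module is installed in compiled form; this text tells all that it offers.
- The arm moves only by the shell command python3 -m jog 'ROWS' [FORCE]. ROWS is JSON, a list of rows, each a list of 3 entries, a list of its own where there are three numbers: the shift along the tool's x, y, z in mm, then the turn, a rotation vector about the tool's x, y, z in units of 6 degrees (1.0 is 6 degrees), then the finger opening in mm, from 0 to 85.4. A call has 1 to 10 rows; each row shifts and turns the commanded pose from where the row before left it, along the tool's axes as they then stand; what a row does not reach is not made up. A row lasts 1/10 s, in which the tool goes at most 50 mm and 8.59 degrees, less where a joint would pass 70% of its speed; a pose out of reach is approached as far as the arm can. A call with a gripper value outside its range is refused whole. The fingers move at their own pace and stop on an object; FORCE is the grip in N (left out, the last holds). Time passes only in rows, so rows that do not move let the fingers close. It gives the time, the measured TCP pose, the force, the opening and the grip force at its end, in the units of the state.
- robot.observe(): the state, without advancing time (a new reading comes with each control period).
- robot.get_image(name): name is "scene" or "top" or "wrist"; returns the picture (420x560x3 uint8, red, green, blue); there is no depth.
- robot.calibration(name): a dict with "fov_y" (degrees; the focal length in pixels is half the picture's height over the tangent of half this angle, whatever the lens; pixels are square), "cx", "cy" (the principal point, pixels), "k1" (the pictures are not rectified: a ray, as slopes to the right and down, at radius r is drawn at 1 + k1 r^2 times it, then the intrinsics apply), "extrinsics" (4x4, takes a point from world to camera coordinates); the wrist camera has in their place "hand_eye" (4x4, takes a point from camera to tool coordinates, whose origin is the TCP and whose axes are the flange's). Camera axes: x right, y up, looking along -z (the intrinsics and any distortion apply to the point x, -y, -z); pixel columns grow to the right and rows downward; lengths in mm; the calibration is good to about 2 mm. A picture is of the moment at which its call begins: read the wrist's pose just before it. calibration takes no time and is no camera call.
- robot.close_job(): hands the job in; it is judged then, once.
The state is a dict: "t": time; "qpos": joint angles; "qvel": joint speeds; "effort": joint torques, N m; "position": TCP position; "orientation": TCP orientation; "contact_force": force on the tool from outside, world axes, zero at the start; "ft_torque": the same for the moment, N m; "width": opening from 0.0 (shut) to 1.0 (fully open); "gripper_force": force on a finger pad.
Only numpy, scipy, OpenCV 4.12 (cv2) and the standard library are available. Lean on these libraries where they do the work, as an engineer would, in place of code of your own. Each camera call takes 0.05 s, during which the arm holds its last target. There are 200 camera calls.

## Working session

There is one attempt and no reset: what is moved stays moved. The work goes in short steps, Python scripts to look and compute and a shell command to move; the robot and the scene stay as the last step left them, time stands still between calls to the robot, and variables do not carry over. Pictures are saved under pics/ and viewed, at most 14 in all, crops included, and the job is handed in when it is done.

```bash
mkdir -p pics; python3 - <<'E'
from workcell import robot
import cv2
for n in ["top","scene"]:
    im=robot.get_image(n); cv2.imwrite(f"pics/{n}0.png",im[:,:,::-1]); 
    c=robot.calibration(n); print(n,c)
print(robot.calibration("wrist")); print(robot.observe(), robot.nose_length)
E
```

```text
top {'fov_y': 57.919814582434995, 'cx': 275.36446191495054, 'cy': 215.9113633692644, 'k1': 0.032852640472697946, 'extrinsics': array([[ 1.43255864e-02, -9.99610862e-01,  2.39353668e-02,
         9.29412028e+00],
       [ 9.84163793e-01,  1.83259382e-02,  1.76311624e-01,
        -5.15737084e+02],
       [-1.76681653e-01,  2.10305540e-02,  9.84043347e-01,
        -7.26235939e+02],
       [ 0.00000000e+00,  0.00000000e+00,  0.00000000e+00,
         1.00000000e+00]])}
scene {'fov_y': 43.67346716024256, 'cx': 277.47502580607926, 'cy': 212.4536725396599, 'k1': 0.028038763146330577, 'extrinsics': array([[ 4.46625044e-01,  8.94618115e-01, -1.35829873e-02,
        -2.86273837e+02],
       [-7.30775295e-01,  3.73503998e-01,  5.71368735e-01,
         3.33742704e+02],
       [ 5.16230121e-01, -2.45261475e-01,  8.20581057e-01,
        -1.45337939e+03],
       [ 0.00000000e+00,  0.00000000e+00,  0.00000000e+00,
         1.00000000e+00]])}
{'fov_y': 62.77319227694732, 'cx': 278.2884564802526, 'cy': 211.6178279574363, 'k1': -0.034060240990188534, 'hand_eye': array([[ 4.06433882e-04,  9.60381751e-01,
[... 304 characters left out ...]
': 0.1, 'qpos': array([-1.26788489e+00,  2.64669591e-01,  1.60529892e+00, -9.82157884e-07,
        1.27369054e+00, -3.69019796e-02]), 'qvel': array([-0.00020369, -0.00272   , -0.00247882, -0.00013869, -0.00108244,
        0.00026578]), 'effort': array([ 9.98546875e-05, -5.16707790e+01, -3.68590343e+01, -6.10171446e-05,
        6.25650355e-03, -6.33605987e-05]), 'position': array([ 224.79021306, -635.78967259,  252.05881282]), 'orientation': array([ 9.85599996e-01,  1.69090452e-01, -1.37481056e-04, -1.02401326e-03]), 'contact_force': array([ 0.30136329,  0.32208814, -0.58078472]), 'ft_torque': array([0.04341799, 0.0005305 , 0.00442967]), 'gripper_force': 0.0, 'width': 1.0015930910969026} 22.0
```

View pics/top0.png

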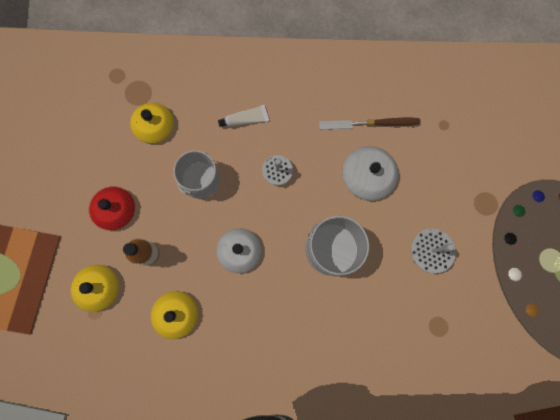

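View pics/scene0.png

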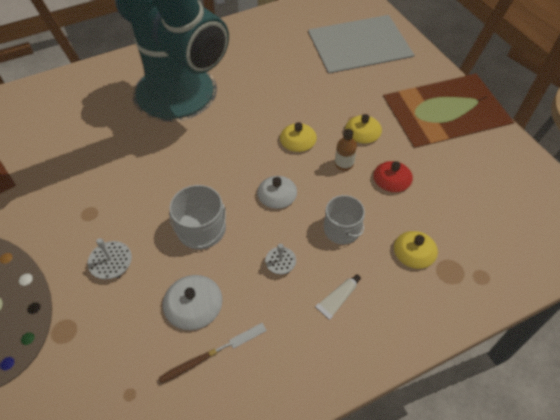

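The top view shows:
- Large can at (338,246) and small can at (196,173).
- Large strainer at (433,250) and small strainer at (277,170).
- Large lid with its knob at (375,168).
- Bottle at (140,251).

There are five candidates for lid_small: grey (239,250), red (112,208), and yellow (152,123), (95,288) and (175,315). The grey steel one fits the description. Next I measure everything and crop that lid to confirm.

```bash
cat > h.py <<'E'
from workcell import robot
import numpy as np, cv2
from scipy.spatial.transform import Rotation as R
def cam(name,obs=None):
    c=robot.calibration(name); f=210/np.tan(np.radians(c["fov_y"])/2)
    K=np.array([[f,0,c["cx"]],[0,f,c["cy"]],[0,0,1]])
    if name=="wrist":
        T=np.eye(4); T[:3,:3]=R.from_quat(obs["orientation"]).as_matrix(); T[:3,3]=obs["position"]
        M=T@c["hand_eye"]
    else: M=np.linalg.inv(c["extrinsics"])
    return K,np.array([c["k1"],0,0,0]),M
def rays(C,px):
    K,d,M=C; p=cv2.undistortPoints(np.float64(px).reshape(-1,1,2),K,d)[:,0]
    v=np.c_[p[:,0],-p[:,1],-np.ones(len(p))]@M[:3,:3].T
    return M[:3,3],v
def plane(C,px,z):
    o,v=rays(C,px); return o+v*((z-o[2])/v[:,2])[:,None]
def tri(C1,p1,C2,p2):
    A=[];b=[]
    for C,p in((C1,p1),(C2,p2)):
        o,v=rays(C,[p]);v=v[0]/np.linalg.norm(v);P=np.eye(3)-np.outer(v,v);A.append(P);b.append(P@o)
    A=np.vstack(A);b=np.hstack(b);x,r,_,_=np.linalg.lstsq(A,b,rcond=None);return x,np.sqrt(r)
def circ(P):
    P=np.asarray(P)[:,:2]; s=np.linalg.lstsq(np.c_[2*P,np.ones(len(P))],(P**2).sum(1),rcond=None)[0]
    return s[:2],np.sqrt(s[2]+s[0]**2+s[1]**2)
def delta(target,obs=None):
    "world target TCP -> shift in tool axes"
    o=obs or robot.observe(); r=R.from_quat(o["orientation"])
    down=R.from_matrix(np.c_[[np.cos(.34),np.sin(.34),0],[np.sin(.34),-np.cos(.34),0],[0,0,-1]])
    return r.inv().apply(np.asarray(target)-o["position"]).round(1),(np.degrees((r.inv()*down).as_rotvec())/6).round(3)
E
python3 - <<'E'
from h import *
T=cam("top");S=cam("scene")
for n,a,b,z in [("lidS knob",(237,249),(277,182),50),("lidL knob",(375,168),(190,293),50),("strL grip",(453,252),(103,249),90),("strS grip",(279,168),(281,252),65),("canL rim",(337,246),(198,208),90),("canS rim",(196,173),(345,212),72),("bottle cap",(130,249),(348,133),110)]:
    x,r=tri(T,a,S,b); print(n,x.round(),r.round(1),plane(T,[a],z)[0].round())
im=cv2.imread("pics/top0.png")
cv2.imwrite("pics/crop1.png",np.hstack([cv2.resize(im[200:300,190:290],(390,390)),cv2.resize(im[120:220,330:430],(390,390))]))
E
```

```text
lidS knob [447.  95.  48.] [2.1] [447.  93.  50.]
lidL knob [ 620. -186.   50.] [2.6] [ 620. -188.   50.]
strL grip [ 450. -318.   70.] [14.1] [ 444. -318.   90.]
strS grip [617.  16.  49.] [6.2] [611.  12.  65.]
canL rim [454. -99.  78.] [2.8] [452. -99.  90.]
canS rim [599. 183.  62.] [4.4] [595. 178.  72.]
bottle cap [439. 282. 111.] [2.] [438. 281. 110.]
```

View pics/crop1.png

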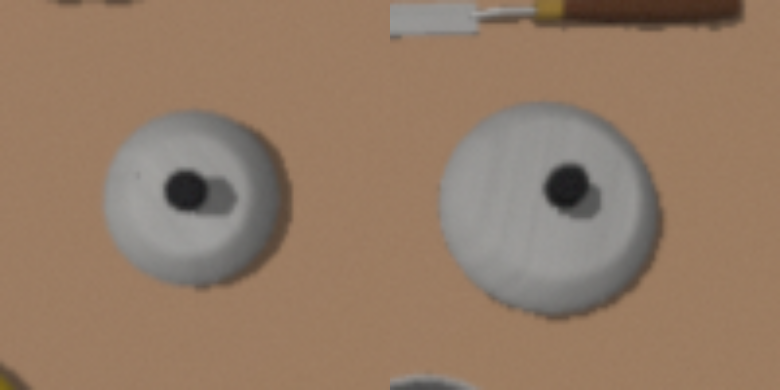

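The crop confirms both steel lids: the small one at top-view (237,249) and the large one at (375,168). I start with the large strainer.

```bash
python3 -c "
from h import *
print(delta([448,-318,215]))"
```

```text
(array([ 316.4, -225.1,   37.5]), array([-0.02 , -0.001, -0.002]))
```

```bash
python3 -m jog '[[[32,-22.5,3.7],[0,0,0],85],[[32,-22.5,3.7],[0,0,0],85],[[32,-22.5,3.7],[0,0,0],85],[[32,-22.5,3.7],[0,0,0],85],[[32,-22.5,3.7],[0,0,0],85],[[32,-22.5,3.7],[0,0,0],85],[[32,-22.5,3.7],[0,0,0],85],[[32,-22.5,3.7],[0,0,0],85],[[32,-22.5,3.7],[0,0,0],85],[[32,-22.5,3.7],[0,0,0],85]]' 40; python3 -m jog '[[[0,0,0],[0,0,0],60],[[0,0,0],[0,0,0],60],[[0,0,0],[0,0,0],60]]'
python3 - <<'E'
from h import *
o=robot.observe(); im=robot.get_image("wrist"); cv2.imwrite("pics/w1.png",im[:,:,::-1]); print(o["position"],o["qpos"])
E
```

```text
t: 1.1
position: [452.1, -316.0, 215.7]
orientation: [0.986, 0.169, -0.0, -0.0]
contact_force: [0.3, -0.6, -0.0]
width: 0.995
gripper_force: 0.0
t: 1.4
position: [451.2, -318.2, 216.2]
orientation: [0.986, 0.169, -0.0, 0.0]
contact_force: [-0.0, -0.1, -0.1]
width: 0.706
gripper_force: 0.0
[ 451.23660707 -318.16012636  216.15285207] [-6.58912581e-01  5.93714537e-02  1.91001814e+00 -6.09705990e-04
  1.17245302e+00  5.72514076e-01]
```

View pics/w1.png

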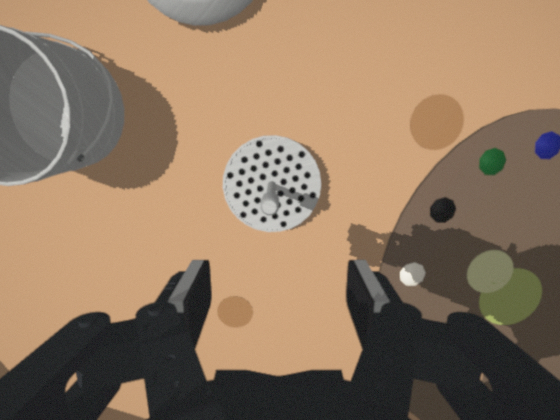

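The wrist view shows the large strainer's plate at about (272,184) and its grip top at (269,206). The large can's rim is only partly in view at the left.

```bash
python3 - <<'E'
from h import *
o=robot.observe(); W=cam("wrist",o); im=cv2.imread("pics/w1.png")
hsv=cv2.cvtColor(im,cv2.COLOR_BGR2HSV); m=((hsv[:,:,1]<60)&(hsv[:,:,2]>90)).astype(np.uint8)
m[:, :180]=0;m[:,380:]=0;m[:110]=0;m[250:]=0
c=max(cv2.findContours(m,0,1)[0],key=cv2.contourArea)
P=plane(W,c[:,0],20); h=cv2.convexHull(P[:,:2].astype(np.float32))[:,0]; print("plate",circ(h))
g=plane(W,[(269,205)],98)[0]; print("grip",g)
E
```

```text
plate (array([ 453.75060398, -311.33995808]), np.float64(46.464001333580455))
grip [ 455.32234893 -310.46363689   98.        ]
```

```bash
python3 -c "
from h import *
print(delta([454.3,-311,92]))"
```

```text
(array([  5.5,  -6. , 124.2]), array([ 0.002,  0.004, -0.012]))
```

```bash
python3 -m jog '[[[5.5,-6,0],[0,0,0],60],[[0,0,30],[0,0,0],60],[[0,0,30],[0,0,0],60],[[0,0,30],[0,0,0],60],[[0,0,20],[0,0,0],60],[[0,0,14],[0,0,0],60],[[0,0,0],[0,0,0],60]]' 40; python3 -m jog '[[[0,0,0],[0,0,0],5],[[0,0,0],[0,0,0],5],[[0,0,0],[0,0,0],5],[[0,0,0],[0,0,0],5],[[0,0,0],[0,0,0],5],[[0,0,0],[0,0,0],5],[[0,0,0],[0,0,0],5],[[0,0,0],[0,0,0],5]]' 40
```

```text
t: 2.15
position: [453.2, -309.4, 90.1]
orientation: [0.986, 0.169, -0.001, -0.002]
contact_force: [-0.1, -0.1, -0.0]
width: 0.703
gripper_force: 0.0
t: 2.95
position: [455.6, -310.5, 93.8]
orientation: [0.986, 0.169, 0.001, 0.001]
contact_force: [-1.4, 1.7, 6.7]
width: 0.149
gripper_force: 39.1
```

```bash
python3 -m jog '[[[0,0,-10],[0,0,0],5],[[0,0,-20],[0,0,0],5],[[0,0,-30],[0,0,0],5],[[0,0,-40],[0,0,0],5],[[0,0,-35],[0,0,0],5],[[0,0,0],[0,0,0],5]]'
python3 - <<'E'
from h import *
o=robot.observe(); print(o["position"]); cv2.imwrite("pics/w2.png",robot.get_image("wrist")[:,:,::-1])
im=cv2.imread("pics/top0.png")
cv2.imwrite("pics/crop2.png",np.hstack([cv2.resize(im[205:285,298:378],(400,400),interpolation=2),cv2.resize(im[135:215,156:236],(400,400),interpolation=2)]))
E
```

```text
t: 3.55
position: [457.9, -312.4, 234.3]
orientation: [0.986, 0.169, 0.004, 0.004]
contact_force: [0.2, -0.3, -2.2]
width: 0.144
gripper_force: 39.2
[ 457.90347789 -312.43455848  234.28185769]
```

View pics/crop2.png

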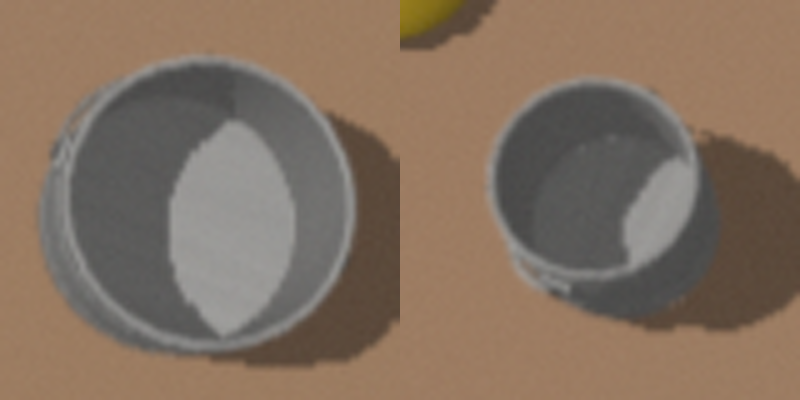

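View pics/w2.png

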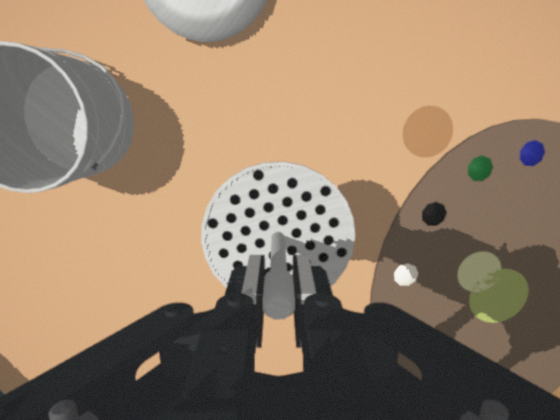

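The strainer hangs upright in the fingers. In the crop the large rim spans x 66–355, y 56–352, and the small rim spans x 488–698, y 77–280.

```bash
python3 - <<'E'
from h import *
T=cam("top")
f=lambda P,x,y:(np.array(P)+.5)/5-.5+[x,y]
L=plane(T,f([(66,195),(355,210),(205,56),(215,352),(103,100),(320,115)],298,205),90)
S=plane(T,f([(88,180),(298,180),(193,77),(190,280),(116,110),(283,245)],156,135),72)
cl,r=circ(L);cs,r2=circ(S);print(cl,r,cs,r2)
o=robot.observe(); print(delta([cl[0],cl[1],234]))
E
```

```text
[ 453.75575942 -103.68429478] 55.434325507824965 [600.00773147 180.5279218 ] 42.45263858189844
(array([  66.6, -196.8,   -3.8]), array([ 0.059, -0.038, -0.001]))
```

```bash
python3 -m jog '[[[8,-24,0],[0,0,0],5],[[11,-33,0],[0,0,0],5],[[11,-33,0],[0,0,0],5],[[11,-33,0],[0,0,0],5],[[11,-33,0],[0,0,0],5],[[9,-26,0],[0,0,0],5],[[6,-14.8,0],[0,0,0],5],[[0,0,0],[0,0,0],5],[[0,0,0],[0,0,0],5],[[0,0,0],[0,0,0],5]]'
python3 - <<'E'
from h import *
o=robot.observe(); print(o["position"],delta([453.8,-103.7,100]),o["gripper_force"],o["contact_force"]); cv2.imwrite("pics/w3.png",robot.get_image("wrist")[:,:,::-1])
E
```

```text
t: 4.6
position: [452.0, -102.8, 226.5]
orientation: [0.986, 0.169, -0.001, -0.0]
contact_force: [0.3, 0.5, -0.9]
width: 0.141
gripper_force: 39.3
[ 452.02273605 -102.78336855  226.51541476] (array([  1.5,   1.5, 126.5]), array([-0.004,  0.012, -0.006])) 39.29605881980933 [ 0.32922682  0.46859612 -0.92173874]
```

View pics/w3.png

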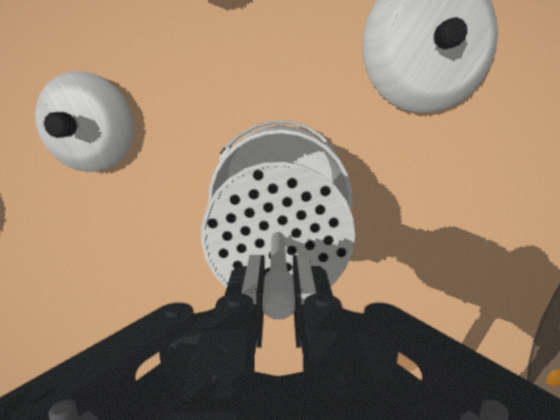

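Above the can, the rim's sides are at x≈210 and 350 and its far edge is at (280,130). I check that against the estimated centre.

```bash
python3 - <<'E'
from h import *
o=robot.observe();W=cam("wrist",o);u=np.array([.942,.3335]);v=np.array([.3335,-.942])
for p in [(280,131),(210,190),(350,190),(225,152),(335,152)]:
    a=plane(W,[p],90)[0][:2]-[453.8,-103.7]; print((a@u).round(1),(a@v).round(1),np.linalg.norm(a).round(1))
print(plane(W,[(57,123),(452,31)],55).round(1), o["position"])
E
```

```text
56.3 0.5 56.3
12.2 -53.1 54.6
12.2 54.1 55.5
41.1 -40.4 57.6
41.0 41.3 58.3
[[ 450.2   92.5   55. ]
 [ 622.6 -186.8   55. ]] [ 452.16175944 -102.94874285  226.72574709]
```

```bash
python3 -m jog '[[[1.5,1,10],[0,0,0],5],[[0,0,25],[0,0,0],5],[[0,0,25],[0,0,0],5],[[0,0,20],[0,0,0],5],[[0,0,15],[0,0,0],5],[[0,0,12],[0,0,0],5],[[0,0,8],[0,0,0],5],[[0,0,6],[0,0,0],5],[[0,0,0],[0,0,0],5],[[0,0,0],[0,0,0],5]]'; python3 -m jog '[[[0,0,2],[0,0,0],5],[[0,0,2],[0,0,0],5],[[0,0,0],[0,0,0],5]]'
```

```text
t: 5.65
position: [454.7, -102.8, 106.7]
orientation: [0.986, 0.169, 0.0, 0.0]
contact_force: [0.4, -0.3, -1.2]
width: 0.145
gripper_force: 39.3
t: 5.95
position: [454.2, -102.6, 102.3]
orientation: [0.986, 0.169, 0.0, 0.0]
contact_force: [-0.1, -0.3, -1.5]
width: 0.148
gripper_force: 39.3
```

```bash
python3 -m jog '[[[0,0,2],[0,0,0],5],[[0,0,0],[0,0,0],5]]';python3 -m jog '[[[0,0,2],[0,0,0],5],[[0,0,0],[0,0,0],5]]';python3 -m jog '[[[0,0,1],[0,0,0],5],[[0,0,0],[0,0,0],5]]'
```

```text
t: 6.15
position: [454.0, -102.6, 100.1]
orientation: [0.986, 0.169, -0.0, -0.0]
contact_force: [0.5, 0.5, -2.1]
width: 0.144
gripper_force: 39.3
t: 6.35
position: [454.0, -102.6, 98.0]
orientation: [0.986, 0.169, -0.0, -0.0]
contact_force: [0.4, -0.1, -2.2]
width: 0.149
gripper_force: 39.3
t: 6.55
position: [454.3, -102.8, 97.9]
orientation: [0.986, 0.169, -0.0, 0.0]
contact_force: [-2.1, 1.0, 4.5]
width: 0.142
gripper_force: 39.8
```

```bash
python3 -m jog '[[[0,0,0],[0,0,0],32],[[0,0,0],[0,0,0],32],[[0,0,0],[0,0,0],32],[[0,0,-3],[0,0,0],32],[[0,0,-10],[0,0,0],32],[[0,0,-25],[0,0,0],32],[[0,0,-35],[0,0,0],32],[[0,0,-30],[0,0,0],32],[[0,0,0],[0,0,0],32]]'; python3 -c "
from h import *
o=robot.observe();print(delta([613,13,205])); T=cam('top');print(plane(T,[(277.5,171)],20))"
```

```text
t: 7.45
position: [457.8, -103.7, 206.4]
orientation: [0.986, 0.169, 0.005, 0.002]
contact_force: [1.4, -0.3, 0.6]
width: 0.371
gripper_force: 0.0
(array([185.2, -58.3,   2.6]), array([ 0.058, -0.083, -0.002]))
[[618.21274916  14.04743852  20.        ]]
```

```bash
python3 -m jog '[[[24,-7,0],[0,0,0],55],[[32,-10,0],[0,0,0],55],[[32,-10,0],[0,0,0],55],[[32,-10,0],[0,0,0],55],[[32,-10,0],[0,0,0],55],[[24,-7,0],[0,0,0],55],[[11,-4,0],[0,0,0],55],[[0,0,0],[0,0,0],55],[[0,0,0],[0,0,0],55],[[0,0,0],[0,0,0],55]]'
python3 - <<'E'
from h import *
o=robot.observe(); im=robot.get_image("wrist")[:,:,::-1].copy(); cv2.imwrite("pics/w4.png",im); print(o["position"]); W=cam("wrist",o)
import pickle; pickle.dump({k:o[k] for k in("position","orientation")},open("w4.pkl","wb"))
hsv=cv2.cvtColor(im,cv2.COLOR_BGR2HSV); m=((hsv[:,:,1]<60)&(hsv[:,:,2]>90)).astype(np.uint8)
for c in cv2.findContours(m,0,1)[0]:
    if cv2.contourArea(c)>800:
        h=cv2.convexHull(plane(W,c[:,0],20)[:,:2].astype(np.float32))[:,0]; print(cv2.boundingRect(c),circ(h))
E
```

```text
t: 8.45
position: [610.1, 13.5, 200.1]
orientation: [0.986, 0.169, -0.001, 0.0]
contact_force: [0.4, 0.7, -0.2]
width: 0.647
gripper_force: 0.0
[610.09361169  13.53228359 200.0962132 ]
(280, 309, 75, 71) (array([470.44063898, -82.79118589]), np.float64(43.19954488010922))
(108, 270, 68, 51) (array([468.71311723, 104.75551347]), np.float64(31.032909578823038))
(414, 187, 125, 117) (array([ 623.38542541, -182.41837931]), np.float64(60.33045501562945))
(244, 144, 75, 74) (array([621.69271473,  14.85850292]), np.float64(33.29757740454934))
(418, 84, 117, 50) (array([ 729.95089198, -122.67216621]), np.float64(46.63970149077097))
(0, 83, 149, 120) (array([596.3554177 , 197.75005877]), np.float64(61.3568058636435))
(189, 0, 121, 40) (array([747.70627072,  83.67209518]), np.float64(47.07606450351666))
```

View pics/w4.png

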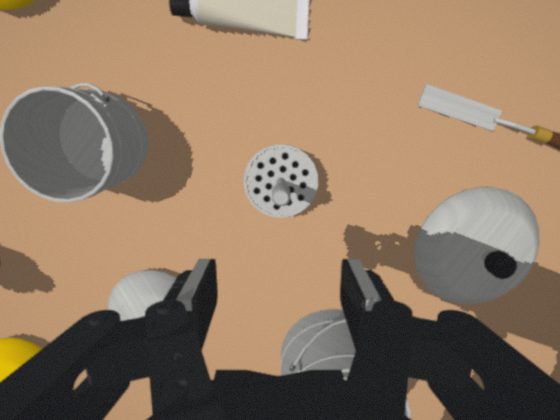

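The small strainer's plate is at (281,181) with its grip at (280,198). The small can's rim is fully visible, spanning about x 3–113, y 87–199.

```bash
python3 - <<'E'
from h import *
import pickle; W=cam("wrist",pickle.load(open("w4.pkl","rb")))
print(plane(W,[(280,197)],80))
print(circ(plane(W,[(3,135),(113,150),(52,88),(68,199),(15,102),(97,187)],72)))
print(delta([621.7,14.7,74]))
E
```

```text
[[622.00403149  15.93257477  80.        ]]
(array([602.82675934, 180.1202885 ]), np.float64(40.06003003173781))
(array([ 11.3,   2.7, 126.2]), array([ 0.   ,  0.006, -0.01 ]))
```

```bash
python3 -m jog '[[[11.3,2.2,5],[0,0,0],55],[[0,0,30],[0,0,0],55],[[0,0,30],[0,0,0],55],[[0,0,30],[0,0,0],55],[[0,0,20],[0,0,0],55],[[0,0,12],[0,0,0],55],[[0,0,0],[0,0,0],55],[[0,0,0],[0,0,0],55]]'; python3 -m jog '[[[0,0,0],[0,0,0],5],[[0,0,0],[0,0,0],5],[[0,0,0],[0,0,0],5],[[0,0,0],[0,0,0],5],[[0,0,0],[0,0,0],5],[[0,0,0],[0,0,0],5],[[0,0,0],[0,0,0],5]]' 40
python3 -m jog '[[[0,0,-8],[0,0,0],5],[[0,0,-20],[0,0,0],5],[[0,0,-30],[0,0,0],5],[[0,0,-35],[0,0,0],5],[[0,0,-25],[0,0,0],5],[[0,0,-7],[0,0,0],5],[[0,0,0],[0,0,0],5],[[0,0,0],[0,0,0],5],[[0,0,0],[0,0,0],5]]'
python3 -c "
from h import *
print(delta([601.5,180.4,197]))"
```

```text
t: 9.3
position: [623.2, 15.9, 73.8]
orientation: [0.986, 0.169, 0.0, 0.0]
contact_force: [0.4, -0.6, 0.1]
width: 0.644
gripper_force: 0.0
t: 10.0
position: [623.4, 16.1, 74.6]
orientation: [0.986, 0.169, 0.001, 0.0]
contact_force: [-0.9, 0.2, 5.4]
width: 0.148
gripper_force: 39.2
t: 10.9
position: [621.0, 16.0, 195.7]
orientation: [0.986, 0.169, -0.002, -0.0]
contact_force: [0.7, 0.1, -0.9]
width: 0.149
gripper_force: 39.0
(array([  36.4, -161.5,   -1.2]), array([-0.014,  0.038, -0.002]))
```

```bash
python3 -m jog '[[[4,-18,0],[0,0,0],5],[[7,-30,0],[0,0,0],5],[[7,-30,0],[0,0,0],5],[[7,-30,0],[0,0,0],5],[[6,-28,0],[0,0,0],5],[[5.4,-25.5,0],[0,0,0],5],[[0,0,0],[0,0,0],5],[[0,0,0],[0,0,0],5],[[0,0,0],[0,0,0],5]]'
python3 - <<'E'
from h import *
o=robot.observe(); print(o["position"],delta([601.5,180.4,78])); cv2.imwrite("pics/w5.png",robot.get_image("wrist")[:,:,::-1])
import pickle; pickle.dump({k:o[k] for k in("position","orientation")},open("w5.pkl","wb"))
E
```

```text
t: 11.8
position: [602.6, 180.1, 197.5]
orientation: [0.986, 0.169, -0.001, 0.0]
contact_force: [-0.5, 0.3, -0.9]
width: 0.15
gripper_force: 39.1
[602.60888277 180.10782457 197.502431  ] (array([ -0.8,  -0.7, 119.5]), array([ 0.002,  0.013, -0.002]))
```

View pics/w5.png

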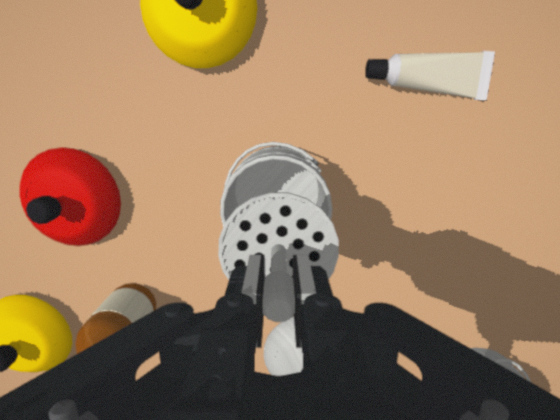

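The rim spans about x 222–330 with its far edge at (276,156), and the strainer plate is at x≈279. I check the centring.

```bash
python3 - <<'E'
from h import *
import pickle; W=cam("wrist",pickle.load(open("w5.pkl","rb")));u=np.array([.942,.3335]);v=np.array([.3335,-.942])
for p in [(276,156),(222,200),(331,200)]:
    a=plane(W,[p],72)[0][:2]-[602,180.2]; print((a@u).round(1),(a@v).round(1),np.linalg.norm(a).round(1))
E
```

```text
41.2 -0.8 41.3
8.9 -40.8 41.8
8.9 39.7 40.7
```

```bash
python3 -m jog '[[[-1.3,-1,10],[0,0,0],5],[[0,0,25],[0,0,0],5],[[0,0,25],[0,0,0],5],[[0,0,20],[0,0,0],5],[[0,0,15],[0,0,0],5],[[0,0,10],[0,0,0],5],[[0,0,6],[0,0,0],5],[[0,0,3],[0,0,0],5],[[0,0,0],[0,0,0],5],[[0,0,0],[0,0,0],5]]'; python3 -m jog '[[[0,0,2],[0,0,0],5],[[0,0,0],[0,0,0],5]]'; python3 -m jog '[[[0,0,2],[0,0,0],5],[[0,0,0],[0,0,0],5]]'
```

```text
t: 12.85
position: [602.2, 181.2, 85.2]
orientation: [0.986, 0.169, 0.001, -0.0]
contact_force: [-0.7, -0.4, -1.0]
width: 0.144
gripper_force: 39.1
t: 13.05
position: [601.7, 181.0, 82.7]
orientation: [0.986, 0.169, 0.0, -0.0]
contact_force: [1.2, 0.3, -1.5]
width: 0.145
gripper_force: 39.1
t: 13.25
position: [601.3, 180.9, 80.1]
orientation: [0.986, 0.169, -0.0, 0.0]
contact_force: [-0.2, -0.5, -1.2]
width: 0.141
gripper_force: 39.1
```

```bash
python3 -m jog '[[[0,0,1.5],[0,0,0],5],[[0,0,0],[0,0,0],5]]'; python3 -m jog '[[[0,0,1],[0,0,0],5],[[0,0,0],[0,0,0],5]]'
```

```text
t: 13.45
position: [601.5, 181.0, 78.8]
orientation: [0.986, 0.169, 0.0, -0.0]
contact_force: [-0.5, -0.2, -0.8]
width: 0.146
gripper_force: 39.1
t: 13.65
position: [601.7, 181.0, 78.7]
orientation: [0.986, 0.169, 0.0, -0.0]
contact_force: [-2.8, 0.5, 4.7]
width: 0.144
gripper_force: 39.6
```

```bash
python3 -m jog '[[[0,0,0],[0,0,0],30],[[0,0,0],[0,0,0],30],[[0,0,0],[0,0,0],30],[[0,0,-3],[0,0,0],30],[[0,0,-10],[0,0,0],30],[[0,0,-25],[0,0,0],30],[[0,0,-35],[0,0,0],30],[[0,0,-30],[0,0,0],30],[[0,0,-5],[0,0,0],30],[[0,0,0],[0,0,0],55]]'; python3 -c "
from h import *
print(delta([449,93,185]))"
```

```text
t: 14.65
position: [602.7, 181.3, 188.2]
orientation: [0.986, 0.169, 0.002, -0.0]
contact_force: [-0.0, -0.2, -0.8]
width: 0.505
gripper_force: 0.0
(array([-174.4,   32. ,    2.5]), array([ 0.003, -0.041, -0.002]))
```

```bash
python3 -m jog '[[[-20,4,0],[0,0,0],55],[[-32,6,0],[0,0,0],55],[[-32,6,0],[0,0,0],55],[[-32,6,0],[0,0,0],55],[[-30,5,0],[0,0,0],55],[[-20,3,0],[0,0,0],55],[[-8,2,0],[0,0,0],55],[[0,0,0],[0,0,0],55],[[0,0,0],[0,0,0],55],[[0,0,0],[0,0,0],55]]'
cat > look.py <<'E'
from h import *
import sys
# fit knob (z 50) and grey lid brim (z 10)
o=robot.observe(); im=robot.get_image("wrist")[:,:,::-1].copy(); cv2.imwrite(sys.argv[1],im); W=cam("wrist",o); print(o["position"])
import pickle; pickle.dump({k:o[k] for k in("position","orientation")},open("last.pkl","wb"))
hsv=cv2.cvtColor(im,cv2.COLOR_BGR2HSV)
for nm,m,z in(("knob",hsv[:,:,2]<50,50),("lid",(hsv[:,:,1]<60)&(hsv[:,:,2]>70),10)):
  for c in cv2.findContours(m.astype(np.uint8),0,1)[0]:
    b=cv2.boundingRect(c)
    if cv2.contourArea(c)>300 and b[1]+b[3]<300:
      h=cv2.convexHull(plane(W,c[:,0],z)[:,:2].astype(np.float32))[:,0]; print(nm,b,circ(h))
E
python3 look.py pics/w6.png
```

```text
t: 15.65
position: [449.0, 93.1, 185.8]
orientation: [0.986, 0.169, 0.0, -0.0]
contact_force: [0.4, 0.2, 0.4]
width: 0.644
gripper_force: 0.0
[449.0438169   93.14064551 185.7831353 ]
knob (266, 195, 26, 28) (array([448.50746501,  92.29014373]), np.float64(10.62914876171091))
lid (225, 143, 108, 104) (array([448.10092828,  92.36938662]), np.float64(47.3881626586401))
lid (30, 104, 61, 64) (array([436.32455148, 289.76861123]), np.float64(28.37987949621231))
lid (175, 0, 112, 36) (array([607.0312365 , 186.15854367]), np.float64(49.927861809509025))
```

View pics/w6.png

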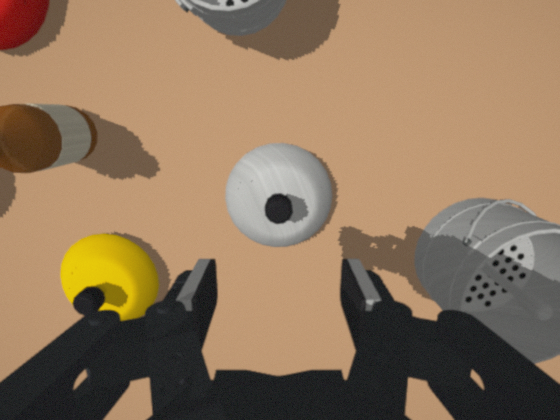

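The grey lid sits at (279,195), with its knob at (279,208). The knob and brim fits agree at (448.3, 92.3).

```bash
python3 -m jog '[[[-0.9,0.5,5],[0,0,0],55],[[0,0,30],[0,0,0],55],[[0,0,30],[0,0,0],55],[[0,0,28],[0,0,0],55],[[0,0,18],[0,0,0],55],[[0,0,10],[0,0,0],55],[[0,0,5],[0,0,0],55],[[0,0,3],[0,0,0],55],[[0,0,0],[0,0,0],55],[[0,0,0],[0,0,0],55]]'; python3 -m jog '[[[0,0,0],[0,0,0],5],[[0,0,0],[0,0,0],5],[[0,0,0],[0,0,0],5],[[0,0,0],[0,0,0],5],[[0,0,0],[0,0,0],5],[[0,0,0],[0,0,0],5],[[0,0,0],[0,0,0],5]]' 60
python3 -m jog '[[[0,0,-8],[0,0,0],5],[[0,0,-20],[0,0,0],5],[[0,0,-30],[0,0,0],5],[[0,0,-35],[0,0,0],5],[[0,0,-28],[0,0,0],5],[[0,0,-9],[0,0,0],5],[[0,0,0],[0,0,0],5],[[0,0,0],[0,0,0],5],[[0,0,0],[0,0,0],5]]'
python3 -c "
from h import *
print(delta([601.5,180.5,187]))"
```

```text
t: 16.7
position: [448.3, 92.1, 57.7]
orientation: [0.986, 0.169, 0.001, 0.0]
contact_force: [0.3, -0.7, 0.4]
width: 0.646
gripper_force: 0.0
t: 17.4
position: [447.9, 92.1, 57.4]
orientation: [0.986, 0.169, 0.0, -0.0]
contact_force: [-1.3, 0.1, 6.1]
width: 0.225
gripper_force: 58.7
t: 18.3
position: [445.8, 91.8, 184.6]
orientation: [0.986, 0.169, -0.002, -0.0]
contact_force: [-0.1, 0.3, -2.7]
width: 0.23
gripper_force: 58.8
(array([176.3, -31.8,  -3.1]), array([-0.007,  0.038, -0.002]))
```

```bash
python3 -m jog '[[[20,-4,0],[0,0,0],5],[[31,-5.5,0],[0,0,0],5],[[31,-5.5,0],[0,0,0],5],[[31,-5.5,0],[0,0,0],5],[[30,-5.3,0],[0,0,0],5],[[22,-4,0],[0,0,0],5],[[10,-2,0],[0,0,0],5],[[0,0,0],[0,0,0],5],[[0,0,0],[0,0,0],5],[[0,0,0],[0,0,0],5]]'; python3 look.py pics/w7.png
```

```text
t: 19.3
position: [600.6, 179.7, 186.2]
orientation: [0.986, 0.169, -0.001, 0.0]
contact_force: [-0.1, 0.4, -2.3]
width: 0.224
gripper_force: 58.8
[600.55155652 179.66254301 186.1988225 ]
knob (18, 198, 35, 27) (array([534.35670982, 360.25781904]), np.float64(12.539972868946602))
knob (370, 55, 22, 20) (array([722.1016011 , 146.23271026]), np.float64(7.904097358495718))
lid (390, 45, 114, 53) (array([744.58239863,  84.88538609]), np.float64(44.53071343568706))
```

View pics/w7.png

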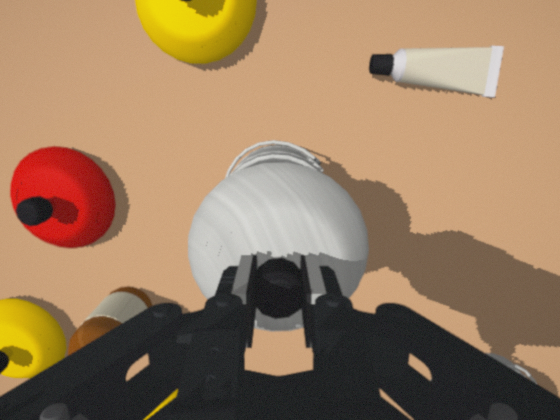

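The lid hides most of the can. Its far rim shows at about (276,151), so I check that.

```bash
python3 - <<'E'
from h import *
import pickle; o=pickle.load(open("last.pkl","rb"));W=cam("wrist",o);u=np.array([.942,.3335]);v=np.array([.3335,-.942])
im=cv2.imread("pics/w7.png",0); print(im[138:168,276])
for p in [(276,145),(276,150),(276,155)]:
    a=plane(W,[p],72)[0][:2]-[601.3,180.5]; print((a@u).round(1),(a@v).round(1))
print(delta([601.3,180.5,135]))
E
```

```text
[170 173 176 194 204 183 147 139 147 138 128 125 131 153 149 140 159 195
 204 193 154 126 115 114 132 157 169 166 168 171]
48.5 -0.5
45.1 -0.5
41.7 -0.5
(array([ 0.9, -0.6, 51.5]), array([ 0.   ,  0.011, -0.005]))
```

```bash
python3 -m jog '[[[0.7,-0.6,5],[0,0,0],5],[[0,0,15],[0,0,0],5],[[0,0,15],[0,0,0],5],[[0,0,10],[0,0,0],5],[[0,0,8],[0,0,0],5],[[0,0,6],[0,0,0],5],[[0,0,3],[0,0,0],5],[[0,0,0],[0,0,0],5],[[0,0,0],[0,0,0],5]]'; python3 -m jog '[[[0,0,2],[0,0,0],5],[[0,0,0],[0,0,0],5]]'; python3 -m jog '[[[0,0,1],[0,0,0],5],[[0,0,0],[0,0,0],5]]'
```

```text
t: 20.25
position: [602.7, 181.2, 125.2]
orientation: [0.986, 0.169, 0.0, -0.0]
contact_force: [0.1, 0.2, -0.9]
width: 0.228
gripper_force: 58.8
t: 20.45
position: [602.4, 181.2, 123.1]
orientation: [0.986, 0.169, 0.0, -0.0]
contact_force: [0.1, 0.2, -0.4]
width: 0.229
gripper_force: 58.8
t: 20.65
position: [602.2, 181.1, 121.8]
orientation: [0.986, 0.169, 0.0, -0.0]
contact_force: [0.2, 0.0, -0.4]
width: 0.227
gripper_force: 58.8
```

```bash
python3 -m jog '[[[0,0,1],[0,0,0],5],[[0,0,0],[0,0,0],5]]'; python3 -m jog '[[[0,0,1],[0,0,0],5],[[0,0,0],[0,0,0],5]]'; python3 -m jog '[[[0,0,1],[0,0,0],5],[[0,0,0],[0,0,0],5]]'
```

```text
t: 20.85
position: [602.3, 181.2, 121.4]
orientation: [0.986, 0.169, 0.0, -0.0]
contact_force: [-1.3, -0.0, 2.6]
width: 0.23
gripper_force: 59.2
t: 21.05
position: [602.7, 181.3, 121.4]
orientation: [0.986, 0.169, 0.001, -0.0]
contact_force: [-3.1, -0.3, 6.8]
width: 0.226
gripper_force: 59.7
t: 21.25
position: [603.0, 181.4, 121.4]
orientation: [0.986, 0.169, 0.001, -0.0]
contact_force: [-4.9, -1.0, 11.6]
width: 0.231
gripper_force: 60.1
```

```bash
python3 -m jog '[[[0,0,-1.5],[0,0,0],5],[[0,0,0],[0,0,0],50],[[0,0,0],[0,0,0],50],[[0,0,0],[0,0,0],50],[[0,0,-3],[0,0,0],50],[[0,0,-10],[0,0,0],50],[[0,0,-25],[0,0,0],50],[[0,0,-25],[0,0,0],50],[[0,0,-10],[0,0,0],50],[[0,0,0],[0,0,0],50]]'; python3 look.py pics/w8.png; python3 -c "
from h import *
print(delta([621.5,-186,185]))"
```

```text
t: 22.25
position: [603.9, 181.5, 196.2]
orientation: [0.986, 0.169, 0.003, -0.0]
contact_force: [0.8, -0.1, -0.3]
width: 0.583
gripper_force: 0.0
[603.94922034 181.51892383 196.20460038]
knob (262, 214, 32, 37) (array([581.91452742, 173.95631616]), np.float64(14.829228195270604))
knob (28, 200, 33, 26) (array([533.96162661, 360.20527564]), np.float64(12.729520154062918))
knob (367, 64, 21, 19) (array([722.75051005, 146.02578983]), np.float64(8.114199936171188))
lid (214, 145, 129, 128) (array([586.55297074, 175.66210594]), np.float64(60.497507027234))
lid (386, 54, 110, 50) (array([746.70231976,  85.23150836]), np.float64(44.22375726651089))
(array([-104.8,  352.4,    9.1]), array([ 0.002, -0.02 , -0.002]))
```

View pics/w8.png

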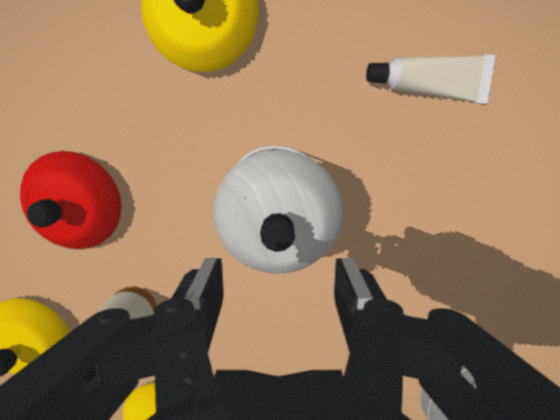

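The small lid is on its can, with the brim at (278,209) and the knob at (278,232). I move on to the large lid and check the seating numerically from this picture.

```bash
python3 - <<'E'
from h import *
import pickle; W=cam("wrist",pickle.load(open("last.pkl","rb")))
hsv=cv2.cvtColor(cv2.imread("pics/w8.png"),cv2.COLOR_BGR2HSV)
for m,z,b in((hsv[:,:,2]<50,112,(255,205,300,252)),((hsv[:,:,1]<60)&(hsv[:,:,2]>70),73,(205,160,350,280))):
    q=np.zeros(m.shape,np.uint8);q[b[1]:b[3],b[0]:b[2]]=m[b[1]:b[3],b[0]:b[2]]
    c=max(cv2.findContours(q,0,1)[0],key=cv2.contourArea);c=c[c[:,0,1]>b[1]+8]
    print(circ(cv2.convexHull(plane(W,c[:,0],z)[:,:2].astype(np.float32))[:,0]))
E
python3 -m jog '[[[-6,20,0],[0,0,0],55],[[-10,35,0],[0,0,0],55],[[-11,36,0],[0,0,0],55],[[-11,36,0],[0,0,0],55],[[-11,36,1],[0,0,0],55],[[-11,36,2],[0,0,0],55],[[-11,36,2],[0,0,0],55],[[-11,36,2],[0,0,0],55],[[-10,35,2],[0,0,0],55],[[-8,28,0],[0,0,0],55]]';python3 -m jog '[[[-5,18,0],[0,0,0],55],[[0,0,0],[0,0,0],55],[[0,0,0],[0,0,0],55],[[0,0,0],[0,0,0],55]]'; python3 look.py pics/w9.png
```

```text
(array([602.4176568 , 181.02138492]), np.float64(11.398769608658574))
(array([602.88965227, 181.02144836]), np.float64(47.629744649297855))
t: 23.3
position: [617.8, -168.9, 181.7]
orientation: [0.986, 0.169, -0.002, -0.001]
contact_force: [0.8, -0.1, 0.1]
width: 0.645
gripper_force: 0.0
t: 23.7
position: [620.4, -184.4, 183.8]
orientation: [0.986, 0.17, -0.0, -0.001]
contact_force: [0.1, 0.9, 0.2]
width: 0.639
gripper_force: 0.0
[ 620.37609883 -184.42381248  183.75248717]
knob (270, 194, 27, 28) (array([ 622.12212795, -187.99481185]), np.float64(10.653279628333683))
lid (213, 124, 140, 137) (array([ 621.61555475, -187.94228834]), np.float64(61.51507184359755))
lid (197, 7, 132, 55) (array([ 740.86804166, -130.7046749 ]), np.float64(47.98694488079879))
```

View pics/w9.png

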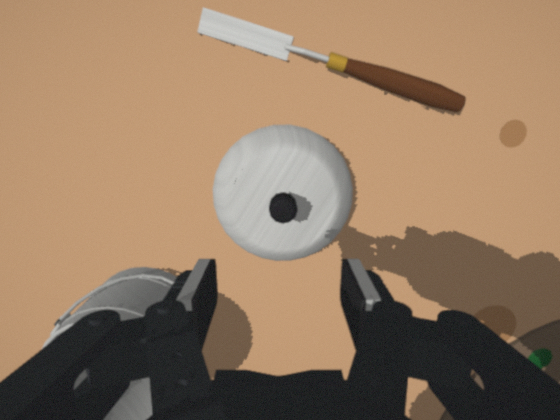

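The small lid's knob and brim are concentric, so it sits level. The large lid is at (283,192) with its knob at (283,208), and both fits agree at (621.8, −188).

```bash
python3 -m jog '[[[0.2,3.8,5],[0,0,0],55],[[0,0,30],[0,0,0],55],[[0,0,30],[0,0,0],55],[[0,0,28],[0,0,0],55],[[0,0,18],[0,0,0],55],[[0,0,9],[0,0,0],55],[[0,0,4],[0,0,0],55],[[0,0,2],[0,0,0],55],[[0,0,0],[0,0,0],55],[[0,0,0],[0,0,0],55]]'; python3 -m jog '[[[0,0,0],[0,0,0],5],[[0,0,0],[0,0,0],5],[[0,0,0],[0,0,0],5],[[0,0,0],[0,0,0],5],[[0,0,0],[0,0,0],5],[[0,0,0],[0,0,0],5],[[0,0,0],[0,0,0],5]]' 60
python3 -m jog '[[[0,0,-8],[0,0,0],5],[[0,0,-20],[0,0,0],5],[[0,0,-30],[0,0,0],5],[[0,0,-35],[0,0,0],5],[[0,0,-35],[0,0,0],5],[[0,0,-18],[0,0,0],5],[[0,0,0],[0,0,0],5],[[0,0,0],[0,0,0],5],[[0,0,0],[0,0,0],5]]'
python3 -c "
from h import *
print(delta([453.8,-103.3,203]))"
```

```text
t: 24.75
position: [623.0, -189.6, 59.6]
orientation: [0.986, 0.169, 0.001, 0.001]
contact_force: [1.1, 0.2, 1.5]
width: 0.645
gripper_force: 0.0
t: 25.45
position: [622.4, -189.4, 59.1]
orientation: [0.986, 0.169, 0.0, 0.0]
contact_force: [-1.3, -0.0, 5.9]
width: 0.224
gripper_force: 58.7
t: 26.35
position: [620.6, -188.8, 201.7]
orientation: [0.986, 0.169, -0.002, -0.001]
contact_force: [-0.5, -0.3, -1.7]
width: 0.23
gripper_force: 58.8
(array([-128.8, -136.2,   -0.5]), array([-0.024,  0.03 , -0.002]))
```

```bash
python3 -m jog '[[[-12,-13,0],[0,0,0],5],[[-22,-23,0],[0,0,0],5],[[-24,-25,0],[0,0,0],5],[[-24,-25,0],[0,0,0],5],[[-22,-24,0],[0,0,0],5],[[-16,-17,0],[0,0,0],5],[[-9,-9,0],[0,0,0],5],[[0,0,0],[0,0,0],5],[[0,0,0],[0,0,0],5],[[0,0,0],[0,0,0],5]]'; python3 - <<'E'
from h import *
o=robot.observe(); im=robot.get_image("wrist")[:,:,::-1].copy(); cv2.imwrite("pics/w10.png",im);W=cam("wrist",o)
g=cv2.cvtColor(im,6);u=np.array([.942,.3335]);v=np.array([.3335,-.942]);C=np.array([453.8,-103.3])
K,d,M=W;Mi=np.linalg.inv(M)
# grey profile along radial lines of the expected rim (z=90), far side
for a in (-30,-15,0,15,30):
    r=np.arange(44,66,1.5); P=C+np.outer(r,np.cos(np.radians(a))*u+np.sin(np.radians(a))*v)
    p=np.c_[P,np.full(len(r),90),np.ones(len(r))]@Mi.T; n=np.c_[p[:,0]/-p[:,2],-p[:,1]/-p[:,2],np.ones(len(r))]
    q=cv2.projectPoints(n,np.zeros(3),np.zeros(3),K,d)[0][:,0]
    print(a,q[0].round(),[int(g[int(round(y)),int(round(x))]) for x,y in q])
print(r,o["position"],delta([453.8,-103.3,150]))
E
```

```text
t: 27.35
position: [456.2, -104.6, 204.3]
orientation: [0.986, 0.169, 0.0, 0.0]
contact_force: [0.2, 0.8, -2.3]
width: 0.233
gripper_force: 58.9
-30 [243. 165.] [183, 182, 182, 177, 178, 174, 178, 173, 174, 169, 167, 162, 170, 165, 163]
-15 [258. 159.] [180, 181, 178, 179, 176, 177, 174, 171, 166, 162, 156, 165, 150, 162, 163]
0 [275. 156.] [169, 169, 169, 170, 172, 170, 169, 165, 161, 158, 144, 119, 146, 155, 161]
15 [291. 158.] [172, 171, 170, 164, 166, 166, 165, 165, 160, 155, 147, 140, 129, 168, 162]
30 [307. 165.] [168, 163, 162, 162, 162, 164, 165, 162, 157, 156, 149, 145, 137, 127, 162]
[44.  45.5 47.  48.5 50.  51.5 53.  54.5 56.  57.5 59.  60.5 62.  63.5
 65. ] [ 456.20497675 -104.56099522  204.34286936] (array([-1.8, -2. , 54.4]), array([ 0.003, -0.004, -0.005]))
```

The lid covers the rim from here. The can's position was already confirmed by two views, so I lower with force feedback.

```bash
python3 -m jog '[[[-1.8,-2,5],[0,0,0],5],[[0,0,15],[0,0,0],5],[[0,0,15],[0,0,0],5],[[0,0,10],[0,0,0],5],[[0,0,7],[0,0,0],5],[[0,0,4],[0,0,0],5],[[0,0,2],[0,0,0],5],[[0,0,0],[0,0,0],5],[[0,0,0],[0,0,0],5]]'; python3 -m jog '[[[0,0,2],[0,0,0],5],[[0,0,0],[0,0,0],5]]'; python3 -m jog '[[[0,0,2],[0,0,0],5],[[0,0,0],[0,0,0],5]]';python3 -m jog '[[[0,0,1],[0,0,0],5],[[0,0,0],[0,0,0],5]]'
```

```text
t: 28.3
position: [453.1, -102.9, 146.8]
orientation: [0.986, 0.169, 0.0, 0.0]
contact_force: [0.1, 0.4, -1.2]
width: 0.222
gripper_force: 58.9
t: 28.5
position: [452.8, -102.8, 144.4]
orientation: [0.986, 0.169, 0.0, 0.0]
contact_force: [0.3, 0.4, -0.6]
width: 0.229
gripper_force: 58.9
t: 28.7
position: [452.5, -102.7, 142.0]
orientation: [0.986, 0.169, -0.0, -0.0]
contact_force: [1.0, 0.2, -0.9]
width: 0.226
gripper_force: 58.9
t: 28.9
position: [452.9, -102.8, 141.3]
orientation: [0.986, 0.169, 0.0, 0.0]
contact_force: [-0.1, 0.0, -0.8]
width: 0.227
gripper_force: 58.9
```

```bash
python3 -m jog '[[[0,0,1],[0,0,0],5],[[0,0,0],[0,0,0],5]]'; python3 -m jog '[[[0,0,1],[0,0,0],5],[[0,0,0],[0,0,0],5]]'; python3 -m jog '[[[0,0,0.7],[0,0,0],5],[[0,0,0],[0,0,0],5]]'
```

```text
t: 29.1
position: [453.1, -102.9, 141.0]
orientation: [0.986, 0.169, 0.0, 0.0]
contact_force: [-1.2, 0.5, 3.2]
width: 0.229
gripper_force: 59.4
t: 29.3
position: [453.1, -102.9, 140.9]
orientation: [0.986, 0.169, 0.0, 0.0]
contact_force: [-4.3, 1.4, 9.7]
width: 0.231
gripper_force: 60.1
t: 29.5
position: [453.2, -102.9, 140.8]
orientation: [0.986, 0.169, 0.0, 0.0]
contact_force: [-6.1, 1.6, 14.5]
width: 0.227
gripper_force: 60.5
```

The lid seated at the expected height. I release, lift, and take the last look.

```bash
python3 -m jog '[[[0,0,-1.5],[0,0,0],5],[[0,0,0],[0,0,0],50],[[0,0,0],[0,0,0],50],[[0,0,0],[0,0,0],50],[[0,0,-3],[0,0,0],50],[[0,0,-10],[0,0,0],50],[[0,0,-25],[0,0,0],50],[[0,0,-30],[0,0,0],50],[[0,0,-20],[0,0,0],50],[[0,0,0],[0,0,0],50]]'; python3 -m jog '[[[0,0,0],[0,0,0],50],[[0,0,0],[0,0,0],50]]'; python3 - <<'E'
from h import *
o=robot.observe(); im=robot.get_image("wrist")[:,:,::-1].copy(); sc=robot.get_image("scene")[:,:,::-1].copy(); W=cam("wrist",o); print(o["position"])
cv2.imwrite("pics/final.png",np.hstack([cv2.resize(im,(400,300)),cv2.resize(sc[120:345,110:410],(400,300))]))
hsv=cv2.cvtColor(im,cv2.COLOR_BGR2HSV)
for m,z in((hsv[:,:,2]<50,130),((hsv[:,:,1]<60)&(hsv[:,:,2]>70),91)):
    q=np.zeros(m.shape,np.uint8);q[120:290,190:370]=m[120:290,190:370]
    c=[c for c in cv2.findContours(q,0,1)[0] if 300<cv2.contourArea(c)]
    for k in c: print(cv2.boundingRect(k),circ(cv2.convexHull(plane(W,k[:,0],z)[:,:2].astype(np.float32))[:,0]))
E
```

```text
t: 30.5
position: [455.3, -103.5, 232.6]
orientation: [0.986, 0.169, 0.004, 0.002]
contact_force: [-0.0, -0.4, 0.2]
width: 0.584
gripper_force: 0.0
t: 30.7
position: [451.9, -102.5, 227.0]
orientation: [0.986, 0.169, -0.001, -0.0]
contact_force: [1.0, 0.1, -0.9]
width: 0.584
gripper_force: 0.0
[ 451.9406641  -102.54637781  226.98659364]
(265, 205, 31, 34) (array([ 453.12203795, -103.82095645]), np.float64(11.155361831844722))
(341, 258, 28, 32) (array([ 421.87457526, -181.72534089]), np.float64(14.421309857891325))
(190, 258, 26, 32) (array([378.49317555, -62.92769013]), np.float64(14.387725049456057))
(200, 120, 160, 160) (array([ 453.49563632, -103.2140125 ]), np.float64(62.468534082884936))
```

View pics/final.png

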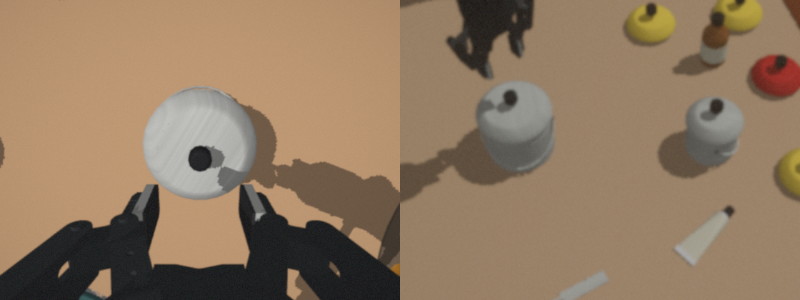

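Both cans are upright and closed with level lids. The large lid's knob and brim are both centred at (453.3, −103.5), over the can at (453.8, −103.3). The bystanders look untouched and the gripper is clear.

```bash
python3 -c "
from workcell import robot
print(robot.close_job())"
```

```text
the job is handed in; nothing more can be done
None
```

I handed the job in at about 31 s: each can has its own strainer inside and its own lid seated level on the rim, and the bottle, tube and knife were not touched; the hand-in returned no verdict.

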